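# Pump up the tray clamp

## Robot

A 7-joint arm with a two-finger parallel gripper is mounted at the origin on the work surface. World frame = base frame: x ahead of the robot, y to its left, z up, the work surface at z = 0. Lengths are in mm, angles in rad, forces in N, time in s.
With the tool pointing down it reaches from about 350 to 900 mm from the base axis. Payload 19.9 kg.
Tool frame: the origin (TCP) lies on the front face of the gripper's body, between the roots of the fingers; the fingertips stand 97 mm ahead of it and the grasp point (between the pads) lies 78 mm ahead of it; z points along the fingers, y is the line along which they close (so a half turn about z gives the same grasp; the last joint's range is limited). The gripper opens to 94 mm and grips with 3 to 60 N. Pads are 16 mm wide; open, the fingers measure 119 mm over their backs; the gripper's body (75 mm by 177 mm) begins 78 mm behind the grasp point.
Start: joints at [1.071, 0.417, -0.01, 1.614, 0.005, 1.111, -0.053], TCP at [276.232, -560.629, 302.625] pointing down, gripper open.
Joint ranges: [-2.81, 2.81], [-0.39, 2.02], [-1.27, 1.25], [0.06, 2.57], [-1.19, 4.33], [0.19, 2], [-2.82, 2.82]. Speed limits (rad/s): [1.89, 1.89, 2.39, 2.39, 3.01, 3.01, 3.01].

## Interface

Orientations are given as a rotation vector (axis times angle).
In Python, from rig import r gives the robot as it stands. The module is installed in compiled form; this text tells all that it offers.
- The arm moves only by the tool servo_tool, never from a script. Its argument "moves" is one flat list of numbers, 7 for each row, row after row: the turn, a rotation vector about the tool's x, y, z in degrees, then the shift along the tool's x, y, z in m, then the closure in counts, from 0 (fully open) to 255 (shut). A call has 1 to 20 rows; each row shifts and turns the commanded pose from where the row before left it, along the tool's axes as they then stand; what a row does not reach is not made up. A row lasts 1/8 s, in which the tool goes at most 62.5 mm and 10.7 degrees, less where a joint would pass 70% of its speed; a pose out of reach is approached as far as the arm can. A call is refused whole if a number of a shift passes 0.0625 or a number of a turn 10.7, either way. A call with a gripper value outside its range is refused whole. The fingers move at their own pace and stop on an object; the grip force is fixed at half the most. Time passes only in rows, so rows that do not move let the fingers close. It gives the time, the measured TCP pose, the force, the opening and the grip force at its end, in the units of the state.
- r.sense(): the state, without advancing time (a new reading comes with each control period).
- r.grab_frame(name): name is "side" or "top" or "wrist"; returns the picture (400x640x3 uint8, red, green, blue); there is no depth.
- r.camera_params(name): a dict with "fov_y" (degrees; the focal length in pixels is half the picture's height over the tangent of half this angle, whatever the lens; pixels are square), "cx", "cy" (the principal point, pixels), "k1" (the pictures are not rectified: a ray, as slopes to the right and down, at radius r is drawn at 1 + k1 r^2 times it, then the intrinsics apply), "rvec" (rotation vector, rad) and "tvec" (3), from world to camera coordinates, as OpenCV has them; the wrist camera has in their place "T_tool_cam" (4x4, takes a point from camera to tool coordinates, whose origin is the TCP and whose axes are the flange's). Camera axes: x right, y down, z forward; pixel columns grow to the right and rows downward; lengths in mm; the calibration is good to about 2 mm. A picture is of the moment at which its call begins: read the wrist's pose just before it. camera_params takes no time and is no camera call.
- r.job_done(): hands the job in; it is judged then, once.
The state is a dict: "clock": time; "joint_positions": joint angles; "joint_velocities": joint speeds; "joint_torque": joint torques, N m; "position": TCP position; "eef_rot": TCP orientation; "force": force on the tool from outside, world axes, zero at the start; "ft_torque": the same for the moment, N m; "gripper_width": finger opening in mm; "finger_force": force on a finger pad.
Only numpy, scipy, OpenCV 4.12 (cv2) and the standard library are available. Lean on these libraries where they do the work, as an engineer would, in place of code of your own. Each camera call takes 0.05 s, during which the arm holds its last target. There are 200 camera calls.

## Task

The tray clamp on this metal-chasing bench has lost pressure. With the fingertips, push the black plunger of the blue hand pump all the way down and let it come all the way up again, stroke after stroke, until the red indicator pin has popped fully out and its green band shows; then leave the plunger up and move away. Do not touch the pin itself, and leave the bowl, the punch block and the hammer where they are.

Things in the scene. Friction and masses are not known exactly. Their poses are not given: they have to be found in the camera images.
- pump: Blue hand pump bolted to the bench: dark steel base plate 220 x 120 x 10 mm, origin at the centre of its underside. At its local x = -50 mm stands the round blue barrel (68 mm across, steel neck up to 91 mm high) with the plunger; at its local x = +50 mm the blue gauge block (56 x 64 mm, steel collar up to 83 mm high) with the indicator pin. Position and yaw vary.
- plunger_down (a joint): Plunger travel in m: 0 up, 0.024 fully down.
- pin_out (a joint): How far the pin is out in m: it starts somewhere between 0 and 0.014 and is fully out at about 0.040, when a green band some 7 mm high shows at its foot. A ratchet lifts it by 8 mm per full stroke (the first stroke may give anything from 2 to 12 mm), during the last two thirds of the way down, and it stays where it is while the plunger comes up. The plunger must come all the way up before the next stroke. Once the pin is fully out further strokes do nothing.
- bowl: Loose copper bowl, 84 mm across, 40 mm high, beside the pump; origin at the centre of its underside. Not to be moved.
- punch_block: Loose dark wooden block 70 x 70 x 45 mm with five steel and brass punches standing in it, 97 mm high in all, beside the pump; origin at the centre of its underside. Not to be moved.
- hammer: Loose chasing hammer, 250 mm long, lying on the bench to the right of the pump. Not to be moved.
- tray_clamp: Round clamp with the embossed metal tray, 310 mm across, 62 mm high, fixed to the bench to the left of the pump; origin at the centre of its underside.
- pin: The red indicator pin (13 mm across); origin at the centre of its tip. It stands in the steel collar of the gauge block, 100 mm from the plunger's axis along the pump's local +x. Its tip is 86 mm above the bench when fully in and about 126 mm when fully out. Not to be touched.
- plunger: The plunger; origin at the centre of the top of its black domed palm button (46 mm across the rim, 17 mm thick, flattish top 28 mm across), 135 mm above the bench when up. It goes straight down 24 mm to its stop, sprung upward: about 4 N to start, about 9 N near the bottom, up to 2 N more while it drives the pin; it comes back up by itself when the finger follows it up or leaves it.

How it is judged:
By the outcome, as a careful person would: the job done as asked, in the order asked, and still so for the second after the job is handed in, with the robot touching nothing.
It also fails if it takes over 54 s, if anything falls off the work surface, if the arm or the gripper's body presses on something with over 40 N, if the wrist force passes 120 N, or if a joint passes its speed limit or range.

## Working session

There is one attempt and no reset: what is moved stays moved. The work goes in short steps, Python scripts to look and compute and a tool call to move; the robot and the scene stay as the last step left them, time stands still between calls to the robot, and variables do not carry over. Pictures are saved under pics/ and viewed, at most 10 in all, crops included, and the job is handed in when it is done.

Besides the shell and the picture viewer there is one more tool, called as name(argument=value, ...), one argument or row to a line, values as JSON. servo_tool: Moves the arm, as the interface text tells. Its arguments: {"type":"object","properties":{"moves":{"type":"array"}},"required":["moves"]}

```bash
mkdir -p pics
python3 - <<'E'
from rig import r
import cv2
s=r.sense();print({k:s[k] for k in("clock","position","eef_rot","force","gripper_width")})
for n in("side","top"):
    cv2.imwrite(f"pics/{n}1.png",r.grab_frame(n)[:,:,::-1]); print(n,r.camera_params(n))
print(r.camera_params("wrist"))
E
```

```text
{'clock': 0.0, 'position': array([ 276.10642383, -560.41725336,  302.02017455]), 'eef_rot': array([-3.05849830e+00, -7.12583039e-01,  5.62666146e-04]), 'force': array([-0.27615878, -0.48054947, -0.59139132]), 'gripper_width': 94.0191590860313}
side {'fov_y': 55.9582405618605, 'cx': 324.7416384065442, 'cy': 195.01130982540514, 'k1': 0.007719754637328122, 'rvec': array([-0.02399977, -2.88680365,  1.21830895]), 'tvec': array([ 588.831057  ,   81.30048164, 1364.42889059])}
top {'fov_y': 48.385338895093746, 'cx': 316.47261877162373, 'cy': 196.2158486783864, 'k1': -0.021210149406708678, 'rvec': array([ 2.17287154, -2.22048011,  0.10175604]), 'tvec': array([ -35.07291512,  615.25818429, 1459.25355852])}
{'fov_y': 59.66172314666966, 'cx': 320.6088759570505, 'cy': 198.03552754007538, 'k1': -0.06271385815083319, 'T_tool_cam': array([[ 4.46985990e-04, -9.63151167e-01, -2.68960276e-01,
         7.89588912e+01],
       [ 9.99999893e-01,  4.61740568e-04,  8.40263454e-06,
         7.70064045e-02],
       [ 1.16096863e-04, -2.68960251e-01,  9.63151270e-01,
        -8.18542536e+01],
       [ 0.00000000e+00,  0.00000000e+00,  0.00000000e+00,
         1.00000000e+00]])}
```

View pics/side1.png

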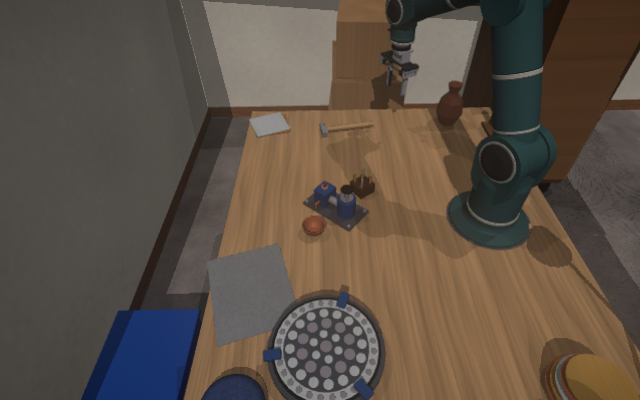

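View pics/top1.png

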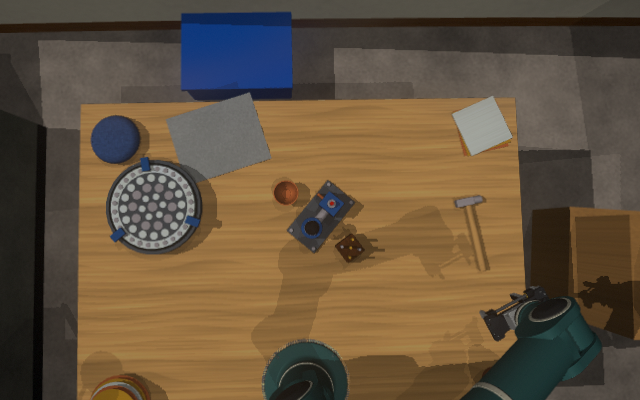

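The side view shows the pump near (338,205), with its plunger at about (347,189), the gauge block and pin at about (325,187), the bowl at (314,226) and the punches at (362,184). In the top view the plunger is at about (312,227), the pin at (332,203), the bowl at (285,192) and the punch block at (349,248).

```bash
cat > h.py <<'E'
import numpy as np, cv2
from rig import r
from scipy.spatial.transform import Rotation as R
def cam(n,s=None):
    p=r.camera_params(n); f=200/np.tan(np.radians(p["fov_y"])/2)
    if n=="wrist":
        T=p["T_tool_cam"]; Rt=R.from_rotvec(s["eef_rot"]).as_matrix()
        Rw=Rt@T[:3,:3]; c=np.array(s["position"])+Rt@T[:3,3]
    else:
        Rw=R.from_rotvec(p["rvec"]).as_matrix().T; c=-Rw@p["tvec"]
    return p,f,Rw,c
def ray(n,uv,s=None):
    p,f,Rw,c=cam(n,s); d=(np.array(uv,float)-[p["cx"],p["cy"]])/f; q=d.copy()
    for _ in range(20): q=d/(1+p["k1"]*(q@q))
    return c,Rw@np.array([*q,1])
def onz(n,uv,z,s=None):
    c,d=ray(n,uv,s); return c+d*(z-c[2])/d[2]
def tri(a,b):
    (c1,d1),(c2,d2)=a,b
    A=np.stack([d1,-d2],1); t=np.linalg.lstsq(A,c2-c1,rcond=None)[0]
    p,q=c1+t[0]*d1,c2+t[1]*d2; return (p+q)/2,np.linalg.norm(p-q)
def pix(n,P,s=None):
    p,f,Rw,c=cam(n,s); v=Rw.T@(np.array(P)-c); q=v[:2]/v[2]; q=q*(1+p["k1"]*(q@q)); return q*f+[p["cx"],p["cy"]]
def blobs(img,mask,box):
    m=np.zeros_like(mask); x0,y0,x1,y1=box; m[y0:y1,x0:x1]=mask[y0:y1,x0:x1]
    n,_,st,ce=cv2.connectedComponentsWithStats(m.astype(np.uint8)); return [(int(st[i,4]),ce[i].round(1).tolist(),st[i,:4].tolist()) for i in range(1,n) if st[i,4]>3]
E
python3 - <<'E'
from h import *
t=cv2.imread("pics/top1.png");s=cv2.imread("pics/side1.png")
for n,i,b in(("top",t,(270,175,375,270)),("side",s,(295,165,380,245))):
    h=cv2.cvtColor(i,cv2.COLOR_BGR2HSV); red=((h[:,:,0]<6)|(h[:,:,0]>172))&(h[:,:,1]>140)&(h[:,:,2]>90)
    print(n,"red",blobs(i,red,b)); print("black",blobs(i,h[:,:,2]<38,b))
print("plunger z135",onz("top",(312,227),135),"pin",onz("top",(332,203),95),"bowl",onz("top",(285,192),40),"punch",onz("top",(349,246),97),"hammer",onz("top",(469,201),20))
print("plg tri",tri(ray("top",(312,227)),ray("side",(347,189))))
a=cv2.resize(t[170:270,265:375],None,fx=3.6,fy=3.6,interpolation=2);c=cv2.resize(s[160:260,290:400],None,fx=3.6,fy=3.6,interpolation=2)
cv2.imwrite("pics/crop1.png",np.hstack([a,c]))
E
```

```text
top red [(12, [331.5, 203.0], [330, 202, 4, 3])]
black [(75, [313.4, 226.6], [306, 221, 13, 13])]
side red [(8, [324.5, 184.5], [324, 183, 2, 4])]
black []
plunger z135 [512.44038675 -29.9332085  135.        ] pin [586.74202769 -95.28395512  95.        ] bowl [629.13080291  55.07432243  40.        ] punch [ 450.33606932 -145.23821226   97.        ] hammer [ 587.64276034 -561.03628467   20.        ]
plg tri (array([511.27097616, -29.95009076, 125.68314882]), np.float64(2.3595610020266555))
```

View pics/crop1.png

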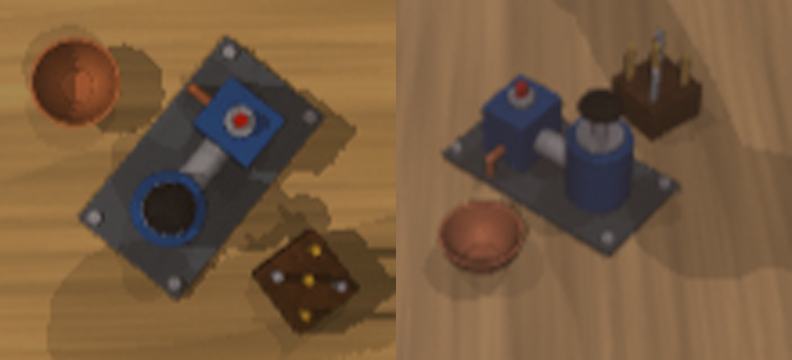

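The crop confirms it: the plunger is at top-view (312,228), which gives (512,-31) at z=135. The pin is 99 mm away at a yaw of about -41°, matching the stated 100 mm. I'll close the gripper and move to a hover, using an exact offset in tool axes.

Run:
```python
from h import *
s=r.sense(); M=R.from_rotvec(s["eef_rot"]).as_matrix()
print(M.round(3)); print(M.T@(np.array([512,-31,290])-s["position"])/12)
```

```text
[[ 0.897  0.442 -0.001]
 [ 0.442 -0.897  0.001]
 [-0.    -0.001 -1.   ]]
[ 37.13244997 -30.88653702   1.0386895 ]
```

servo_tool(
  moves=[0,0,0,0.037,-0.031,0.001,255,0,0,0,0.037,-0.031,0.001,255,0,0,0,0.037,-0.031,0.001,255,0,0,0,0.037,-0.031,0.001,255,0,0,0,0.037,-0.031,0.001,255,0,0,0,0.037,-0.031,0.001,255,0,0,0,0.037,-0.031,0.001,255,0,0,0,0.037,-0.031,0.001,255,0,0,0,0.037,-0.031,0.001,255,0,0,0,0.037,-0.031,0.001,255,0,0,0,0.037,-0.031,0.001,255,0,0,0,0.037,-0.031,0.001,255,0,0,0,0,0,0,255,0,0,0,0,0,0,255],
)

```text
clock: 1.85
position: [509.8, -31.1, 290.3]
eef_rot: [-3.06, -0.713, 0.001]
force: [-0.7, -0.4, 0.7]
gripper_width: 1.2
finger_force: 0.0
```

Run:
```python
from h import *
s=r.sense(); i=r.grab_frame("wrist")[:,:,::-1].copy(); cv2.imwrite("pics/w1.png",i); np.save("w1.npy",[s["position"],s["eef_rot"]])
print(s["clock"],s["position"],s["eef_rot"],s["force"],s["gripper_width"])
print("pred plg",pix("wrist",(512,-31,135),s),"pin",pix("wrist",(587,-96,90),s), "tip",pix("wrist",s["position"]+R.from_rotvec(s["eef_rot"]).apply([0,0,97]),s))
```

```text
1.85 [509.83127443 -31.14338232 290.34131406] [-3.05964758e+00 -7.12680040e-01  1.28900966e-03] [-0.72912201 -0.3604802   0.7271103 ] 1.1589765368693963
pred plg [321.70371888 212.31714615] pin [433.80991648 150.1651822 ] tip [320.44634439 248.34092308]
```

View pics/w1.png

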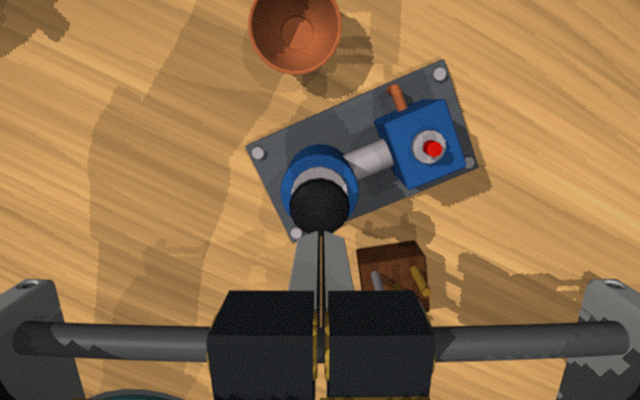

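The wrist view shows the black button at about (320,207) just ahead of the closed tips, the pin at (433,149), and the punches to the lower right, well clear. Next I'll refine the button centre from its mask.

Run:
```python
from h import *
i=cv2.imread("pics/w1.png"); a=np.load("w1.npy"); s=dict(position=a[0],eef_rot=a[1])
h=cv2.cvtColor(i,cv2.COLOR_BGR2HSV); m=np.zeros(i.shape[:2],np.uint8); m[160:231,270:370]=(h[160:231,270:370,2]<45)
m=cv2.morphologyEx(m,cv2.MORPH_OPEN,np.ones((5,5)))
c=max(cv2.findContours(m,0,cv2.CHAIN_APPROX_NONE)[0],key=cv2.contourArea)[:,0]; c=c[(c[:,1]<222)]
print(c.min(0),c.max(0))
P=np.array([onz("wrist",p,122,s)[:2] for p in c])
A=np.c_[2*P,np.ones(len(P))]; q=np.linalg.lstsq(A,(P**2).sum(1),rcond=None)[0]
print("plunger",q[:2],"rad",np.sqrt(q[2]+q[:2]@q[:2]))
red=((h[:,:,0]<4)|(h[:,:,0]>174))&(h[:,:,1]>180)&(h[:,:,2]>150)
b=blobs(i,red,(400,110,470,180));print(b)
for z in(86,93,100): print(z,onz("wrist",max(b)[1],z,s),np.linalg.norm(onz("wrist",max(b)[1],z,s)[:2]-q[:2]))
M=R.from_rotvec(s["eef_rot"]).as_matrix(); print("tool shift mm",M.T@(np.array([*q[:2],135])-s["position"]))
```

```text
[290 179] [348 221]
plunger [510.73963396 -30.13310734] rad 21.374691010249602
[(173, [433.9, 148.8], [427, 142, 15, 15])]
86 [588.09436733 -96.89761984  86.        ] 102.18245889040449
93 [587.91502402 -94.43679869  93.        ] 100.45399719624743
100 [587.73568071 -91.97597754 100.        ] 98.75693297196156
tool shift mm [  1.38405701  -0.4700456  155.34037811]
```

The button is at (511,-30), with a fitted radius of 21 mm against the true 23 mm. The pin-to-axis distance gives 100 mm at a tip height of about 93 mm, so the pin is out roughly 7 mm. I'll centre the tips and make the first stroke.

servo_tool(
  moves=[0,0,0,0.0014,-0.0005,0.025,255,0,0,0,0,0,0.027,255,0,0,0,0,0,0.008,255,0,0,0,0,0,0.008,255,0,0,0,0,0,0.008,255,0,0,0,0,0,0.006,255,0,0,0,0,0,0,255,0,0,0,0,0,0,255],
)

```text
clock: 2.9
position: [511.1, -30.4, 209.6]
eef_rot: [3.059, 0.711, -0.0]
force: [-5.7, -1.7, 9.5]
gripper_width: 0.3
finger_force: 4.3
```

servo_tool(
  moves=[0,0,0,0,0,0.002,255,0,0,0,0,0,0.002,255,0,0,0,0,0,0,255],
)

```text
clock: 3.28
position: [511.3, -30.3, 207.6]
eef_rot: [3.058, 0.711, 0.001]
force: [-21.5, -1.5, 51.4]
gripper_width: 0.3
finger_force: 25.5
```

Run:
```python
from h import *
s=r.sense(); i=r.grab_frame("wrist")[:,:,::-1].copy(); cv2.imwrite("pics/w2.png",i)
h=cv2.cvtColor(i,cv2.COLOR_BGR2HSV);red=((h[:,:,0]<4)|(h[:,:,0]>174))&(h[:,:,1]>180)&(h[:,:,2]>120)
print(s["force"],blobs(i,red,(400,50,640,250)))
# pin axis assumed 100 mm from plunger, predict pixel against tip height
for z in(86,94,100,106,112,120,126): print(z,pix("wrist",(587.5,-95,z),s).round(1))
```

```text
[-21.50039768  -1.50496785  51.37002512] [(548, [478.3, 170.9], [461, 159, 33, 26])]
86 [472.8 169.7]
94 [478.6 172.3]
100 [483.2 174.5]
106 [488.1 176.7]
112 [493.3 179.1]
120 [500.7 182.5]
126 [506.7 185.3]
```

View pics/w2.png

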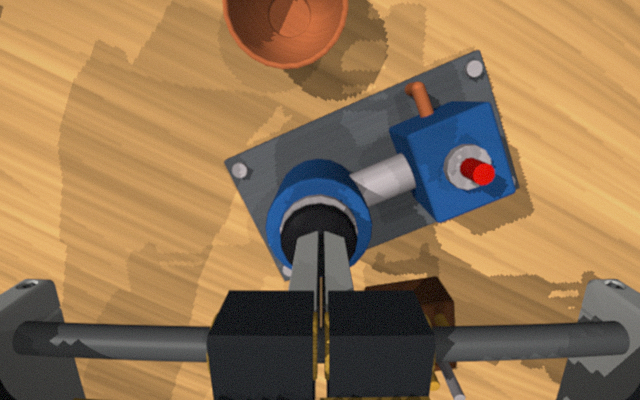

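Commanding about 204 bottomed the plunger: the travel stopped at 207.6 with 51 N, so later strokes can go to about 206. The pin's tip face is at about (484,174), i.e. a height of about 101 mm, or 15 mm out. Next is a full release and two more strokes, which are less forceful.

servo_tool(
  moves=[0,0,0,0,0,-0.017,255,0,0,0,0,0,-0.017,255,0,0,0,0,0,0,255,0,0,0,0,0,0.012,255,0,0,0,0,0,0.008,255,0,0,0,0,0,0.008,255,0,0,0,0,0,0.004,255,0,0,0,0,0,0,255,0,0,0,0,0,-0.016,255,0,0,0,0,0,-0.016,255,0,0,0,0,0,0,255,0,0,0,0,0,0.012,255,0,0,0,0,0,0.008,255,0,0,0,0,0,0.008,255,0,0,0,0,0,0.004,255,0,0,0,0,0,0,255],
)

```text
clock: 5.32
position: [511.5, -29.6, 207.6]
eef_rot: [3.059, 0.713, 0.001]
force: [-13.6, -0.8, 50.0]
gripper_width: 0.3
finger_force: 25.0
```

```bash
cat > look.py <<'E'
from h import *
import sys
s=r.sense(); i=r.grab_frame("wrist")[:,:,::-1].copy(); cv2.imwrite(f"pics/{sys.argv[1]}.png",i)
h=cv2.cvtColor(i,cv2.COLOR_BGR2HSV);red=((h[:,:,0]<4)|(h[:,:,0]>174))&(h[:,:,1]>180)&(h[:,:,2]>120);gr=(abs(h[:,:,0].astype(int)-60)<20)&(h[:,:,1]>100)&(h[:,:,2]>50)
print(s["clock"],s["position"],s["force"],"red",blobs(i,red,(400,50,640,250)),"green",blobs(i,gr,(400,50,640,250)))
for z in(101,109,117,126): print(z,pix("wrist",(587.5,-95,z),s).round(1))
E
python3 look.py w3
```

```text
5.325 [511.50993798 -29.56612036 207.62960982] [-13.61014224  -0.81961617  50.01151824] red [(837, [488.4, 175.7], [462, 160, 48, 34])] green []
101 [485.2 175.9]
109 [491.9 179. ]
117 [499.1 182.3]
126 [508.  186.5]
```

Two strokes raised the pin about 16 mm: its tip is now near (499,182), about 117 mm high, or 31 mm out. So the full return works. I'll do two more strokes the same way, ending the second at the bottom for a check.

servo_tool(
  moves=[0,0,0,0,0,-0.017,255,0,0,0,0,0,-0.017,255,0,0,0,0,0,0,255,0,0,0,0,0,0.012,255,0,0,0,0,0,0.008,255,0,0,0,0,0,0.008,255,0,0,0,0,0,0.005,255,0,0,0,0,0,0,255,0,0,0,0,0,-0.017,255,0,0,0,0,0,-0.016,255,0,0,0,0,0,0,255,0,0,0,0,0,0.012,255,0,0,0,0,0,0.008,255,0,0,0,0,0,0.008,255,0,0,0,0,0,0.005,255,0,0,0,0,0,0,255],
)

```text
clock: 7.38
position: [511.4, -29.6, 207.9]
eef_rot: [3.059, 0.713, 0.0]
force: [-7.8, 0.2, 31.0]
gripper_width: 0.8
finger_force: 15.4
```

```bash
python3 look.py w4
```

```text
7.375 [511.39519874 -29.60444362 207.8727206 ] [-7.76759494  0.20284853 30.96792749] red [(926, [495.6, 178.4], [468, 162, 51, 35])] green [(115, [466.2, 166.0], [461, 158, 17, 21])]
101 [485.2 175.5]
109 [491.9 178.6]
117 [499.1 182. ]
126 [508.  186.1]
```

View pics/w4.png

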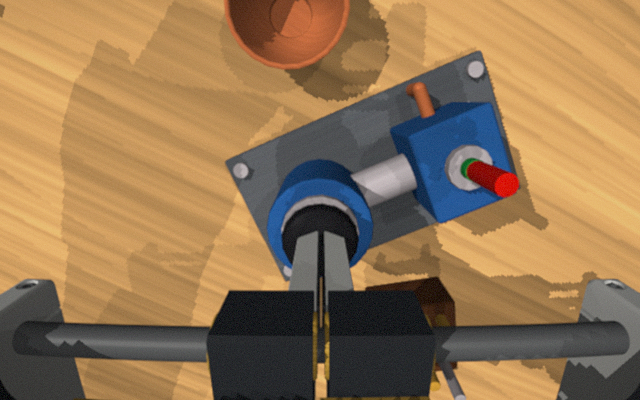

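The green band now shows at the pin's foot (466,166) and the tip is at about (508,186), matching the 126 mm prediction, so the pin is fully out. I'll let the plunger up, move off, and check.

servo_tool(
  moves=[0,0,0,0,0,-0.017,255,0,0,0,0,0,-0.017,255,0,0,0,0,0,-0.03,255,0,0,0,0,0,-0.05,255,0,0,0,-0.02,0,-0.04,255,0,0,0,-0.05,0,0,255,0,0,0,-0.05,0,0,255,0,0,0,-0.03,0,0,255,0,0,0,0,0,0,255,0,0,0,0,0,0,255],
)

```text
clock: 8.68
position: [376.9, -95.7, 361.3]
eef_rot: [-3.059, -0.713, 0.001]
force: [-0.1, -0.2, -0.0]
gripper_width: 0.5
finger_force: 0.0
```

Run:
```python
from h import *
s=r.sense(); print(s["clock"],s["position"],s["force"])
w=r.grab_frame("wrist")[:,:,::-1]; d=r.grab_frame("side")[:,:,::-1]
c=cv2.resize(d[160:260,290:390],(400,400),interpolation=2)
cv2.imwrite("pics/end.png",np.hstack([cv2.resize(w,(400,250)),c[:250]]))
print("plg up px",pix("wrist",(511,-30,122),s)*.625,"down",pix("wrist",(511,-30,98),s)*.625, "pin 126",pix("side",(587,-95,126)),"plg side",pix("side",(511,-30,135)))
```

```text
8.675 [376.90404663 -95.69556672 361.29180125] [-0.10117327 -0.23694969 -0.01174423]
plg up px [200.72735188  10.02202059] down [200.7118602   13.85879784] pin 126 [324.51319517 176.80104731] plg side [346.80961037 187.0008797 ]
```

View pics/end.png

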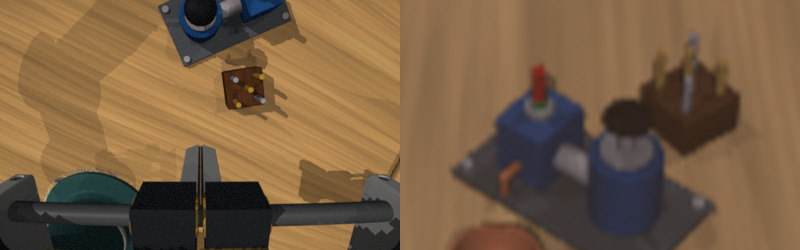

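The side view shows the red pin up (tip near (324.5,177), as predicted for 126 mm) with the green band at its foot. The plunger is up, and the arm is clear with zero force.

```bash
python3 -c "
from rig import r
print(r.job_done())"
```

```text
the job is handed in; nothing more can be done
None
```

I pumped the plunger five full strokes until the red pin was fully out with its green band showing, left the plunger up, moved the arm clear and handed the job in at about 9 s; I saw no contact with the pin, bowl, block or hammer.

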